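# Seat the lantern foot plate on the riveting jig

### The job

Nudge the brass foot plate across the riveting jig until its two small holes drop over the jig's two locating pins and it lies flat and fully home on the jig's bed, then swing the red hold-down arm over it as far as the arm goes. Only push with the fingertips: the plate must not be picked up, and the other things on the bench stay where they are.

Things in the scene. Friction and masses are not known exactly. Their poses are not given: they have to be found in the camera images.
- jig: Dark steel riveting jig fixed to the bench, 158 mm (jig x) by 235 mm (jig y). Origin at bench height under the centre of the plate's seat; jig axes are the world's turned by its yaw. The bed (top 20 mm above the bench) carries two pins at jig y = -5 mm. The plate starts on the raised ledge and is pushed to jig +y.
- ledge_edge (a point): Middle of the bright loading ledge's top edge towards the pins, at jig (0, -57.5, 30) mm. The ledge (x -72 to +50, y -57.5 to -165 mm) is 10 mm above the bed, level with the pin tips: the plate rides over the pins with its tail on the ledge and drops 10 mm when its holes meet the pins and its tail has left the ledge.
- fence (a point): On the grey fence along the far side, at jig (50.5, -86, 38) mm: its guiding face is the plane jig x = +50.5 mm, from jig y = -165 to -8 mm, top 38 mm above the bench. A plate lying square against it has its holes in line with the pins to 0.5 mm.
- pin_near (a point): Tip of the locating pin on the robot's side, at jig (-34, -5, 29.5) mm. Each pin is 8 mm thick up to 4.5 mm above the bed, then tapers to a 3 mm tip 9.5 mm above the bed.
- pin_far (a point): Tip of the other pin, at jig (+34, -5, 29.5) mm.
- foot_plate: Loose brass plate, about 0.42 kg, 100 (its x) by 110 (its y) by 4 mm, a 40 mm hole amid, two 11 mm holes for the pins. Origin: centre of the underside. Starts flat on the ledge, up to 0.12 rad askew, 8 to 16 mm short of its seat in jig x and 70 to 98 mm in jig y. Seated, its axes are the jig's and its origin is 20 mm above the jig's.
- tail_flange (a point): Mid top of the outer face of the plate's tail flange, at plate (0, -55, 16) mm: 4 mm thick, 100 mm long, standing 12 mm above the plate; pushed here the plate slides towards the pins. The edge towards the pins and that by the fence are plain.
- side_flange (a point): Mid top of the outer face of the like flange along the robot's side, at plate (-50, 2, 16) mm, 106 mm long; pushed here the plate slides towards the fence.
- hole_near (a point): Centre of the small hole on the robot's side, on the plate's underside, at plate (-34, -5, 0) mm; belongs over pin_near.
- hole_far (a point): Centre of the other small hole, at plate (+34, -5, 0) mm; belongs over pin_far.
- hold_down (a joint): Red hold-down arm's angle about its upright pivot: 0 swung away, 1.833 at its stop over the plate; starts 0 to 0.3. Closes anticlockwise from above, needs about 1.5 N at the knob, stays where left. 40 mm from pivot to knob, 42 to 52 mm above the bench; points at 1.309 rad + value from jig +x. Its foot clears a seated plate by 1.5 mm and strikes one not down.
- knob (a point): Top centre of the arm's upright black knob, 86 mm above the bench; the knob is 14 mm thick and 34 mm tall.
- pivot (a point): On the arm's pivot axis, at jig (+66, +14, 42) mm.
- rivet_set: Loose steel riveting set, 23 mm by 85 mm, standing on the bench beyond the jig's fence; leave it alone. Origin under its centre.
- wing_nut: Loose knurled brass wing nut, 44 mm across the wings, on the bench just past the jig's +y end; leave it alone. Origin under its centre.
- bulb: Frosted glass bulb, 60 mm thick, 100 mm tall, cap up in a cork ring at the left; leave it alone. Origin at the bottom of the glass.
- dome: Pierced brass lantern dome, 156 mm wide, 123 mm tall, at the right; leave it alone. Origin under its centre.
- pane: Blue glass side pane, 140 by 90 by 4 mm, flat on a felt mat at the right; leave it alone. Origin under its centre.
- rivet_bowl: Copper bowl of rivets, 92 mm wide, 30 mm tall, at the far edge; leave it alone. Origin under its centre.
- hammer: Hammer lying at the far edge; leave it alone. Origin on its handle.
Things that resemble listed ones, but are neither listed nor needed, are in the scene too. Several things have the shape of the foot_plate; the one meant has the colours described above.

How it is judged:
On the way, in this order (a step that is already met when the one before it is completed fails the run):
1. the plate has dropped over both pins and lies flat on the bed (z of foot_plate in the frame of jig below 0.0225 m and angle between the z axis of foot_plate and the z axis of jig, either way round below 0.03 rad and horizontal distance between hole_near and pin_near below 0.003 m and horizontal distance between hole_far and pin_far below 0.003 m), for 0.2 s.
2. the hold-down arm is swung over the plate (value of joint hold_down above 1.7 rad), for 0.2 s.
At the end, for the whole second after the job is handed in: The plate's holes are within 3 mm of the pins, its underside within 2.5 mm of the bed (20 mm above the bench) and within 0.03 rad of flat, at rest; the hold-down arm reads over 1.7 rad (all of step 1 and linear speed of foot_plate below 0.01 m/s and value of joint hold_down above 1.7 rad); the robot touches nothing.
It fails at once if the foot plate is lifted (more than 18 mm above the ledge) or tipped up (z of foot_plate in the frame of jig above 0.048 m or angle between foot_plate's own z axis and vertical above 0.4 rad).
It fails at once if another thing on the bench is moved more than 25 mm (distance of any of rivet_set, wing_nut, bulb, dome, pane, rivet_bowl, hammer from where it was at the start of the episode above 0.025 m).
It also fails if it takes over 64 s, if anything falls off the work surface, if the arm or the gripper's body presses on something with over 40 N, if the wrist force passes 120 N, or if a joint passes its speed limit or range.

### The arm

A 7-joint arm with a two-finger parallel gripper is mounted at the origin on the work surface. World frame = base frame: x ahead of the robot, y to its left, z up, the work surface at z = 0. Lengths are in m, angles in rad, forces in N, time in s.
With the tool pointing down it reaches from about 0.4 to 0.75 m from the base axis. Payload 19.5 kg.
Tool frame: the origin (TCP) lies midway between the tips of the shut fingers; the grasp point (between the pads) lies 19 mm behind it; z points along the fingers, x is the direction in which the jaws open and shut, and the axes are right-handed (so a half turn about z gives the same grasp; the last joint's range is limited). The gripper opens to 85 mm and grips with 20 to 120 N. Pads are 22 mm wide; open, the fingers measure 114 mm over their backs; the gripper's body (76 mm by 85 mm) begins 54 mm behind the grasp point. The pads swing forward as they close: fully open they stand 13 mm farther back than shut.
Start: joints at [-1.385, 0.707, -0.028, 1.485, 0.022, 0.951, -0.075], TCP at [0.13, 0.56, 0.231] pointing down, gripper open.
Joint ranges: [-2.71, 2.71], [-0.32, 2.16], [-1.57, 1.52], [0, 2.45], [-1.46, 4.6], [0, 2.02], [-2.83, 2.83]. Speed limits (rad/s): [1.89, 1.89, 2.57, 2.57, 3.01, 3.01, 3.01].

### API

Orientations are given as a unit quaternion [w, x, y, z].
In Python, from bench import observe, viewer, ticket, masks_of gives the robot as it stands.
- The arm moves only by the tool apply_moves, never from a script. Its argument "motion" is a list of rows, each a list of 7 numbers: the turn, a rotation vector about the world's x, y, z in degrees, then the shift along the world's x, y, z in mm, then the opening, from 0 (shut) to 1 (fully open). In form: [[wx, wy, wz, x, y, z, gripper], ...]. A call has 1 to 20 rows; each row shifts and turns the pose as measured when the row begins; what a row does not reach is not made up. A row lasts 1/8 s, in which the tool goes at most 62.5 mm and 10.7 degrees, less where a joint would pass 70% of its speed; a pose out of reach is approached as far as the arm can. A call is refused whole if a number of a shift passes 62.5 or a number of a turn 10.7, either way. A call with a gripper value outside its range is refused whole. The fingers move at their own pace and stop on an object; "grip_force" is the grip in N (left out, the last holds). Time passes only in rows, so rows that do not move let the fingers close. It gives the time, the measured TCP pose, the force and the opening at its end, in the units of the state.
- observe(): the state, without advancing time (a new reading comes with each control period).
- viewer.camera(name): name is "side" or "top" or "wrist"; returns a dict with "color" (384x512x3 uint8, blue, green, red), "z_map" (384x512 float32, m along the optical axis (not along the pixel's ray), 0 where there is no reading), "fx", "fy", "cx", "cy" (pixels), "origin" and "orientation" of the camera in the world. Camera axes: x right, y down, z forward; pixel columns grow to the right and rows downward; lengths in m; the calibration is good to about 2 mm. A picture is of the moment at which its call begins.
- ticket.sign_off(): hands the job in, once; it reports no verdict.
Trained networks look in the newest picture that a camera, given by its name, has taken for a name from the list of things; names that differ only in an ending like _2 or _b are one class to them, and where a whole thing is asked for, a point or a joint stands for the part that bears it (a point fixed in the world has none). Each returns a list of dicts, best first, with "conf" (0 to 1); they miss things now and then, are a little off and sometimes report something else, mostly with a low value. They report only what shows in the picture. A call takes as long as a camera call. They do not tell look-alikes from the thing itself.
- masks_of(camera, target): "pixels" (384x512 bool, what is visible of it) and "bbox" ([left, top, right, bottom] in pixels, round what is visible of it).
The state is a dict: "clock": time; "joint_positions": joint angles; "dq": joint speeds; "tau": joint torques, N m; "tool_pos": TCP position; "ee_rot": TCP orientation; "ft_force": force on the tool from outside, world axes, zero at the start; "ft_torque": the same for the moment, N m; "opening": opening from 0.0 (shut) to 1.0 (fully open).
Only numpy, scipy, OpenCV 4.12 (cv2) and the standard library are available. Lean on these libraries where they do the work, as an engineer would, in place of code of your own. Each camera call takes 0.05 s, during which the arm holds its last target.

## Working session

There is one attempt and no reset: what is moved stays moved. The work goes in short steps, Python scripts to look and compute and a tool call to move; the robot and the scene stay as the last step left them, time stands still between calls to the robot, and variables do not carry over. Pictures are saved under pics/ and viewed, and the job is handed in when it is done.

Besides the shell and the picture viewer there is one more tool, called after "Emit:" as name(argument=value, ...) on one line, values as JSON. apply_moves: Moves the arm, as the interface text tells. Its arguments: {"type":"object","properties":{"motion":{"type":"array"},"grip_force":{"type":"number"}},"required":["motion"]}

```bash
ls; mkdir -p pics; python3 - <<'E'
from bench import observe, viewer, ticket, masks_of
import cv2
s=observe();print(s['clock'],s['tool_pos'],s['ee_rot'],s['ft_force'],s['opening'])
for n in ['top','side']:
    c=viewer.camera(n);cv2.imwrite(f'pics/{n}0.png',c['color']);print(n,c['fx'],c['cx'],c['cy'],c['origin'],c['orientation'])
E
```

```text
pics
0.0 [0.12984947 0.56009339 0.23106732] [ 1.23097116e-04  7.82906412e-01  6.22139465e-01 -1.47027690e-04] [0.03615573 0.31411737 0.22461883] 0.9983087246661517
top 356.5628617871135 253.28079960761082 188.40172820907748 [0.51125564 0.01188853 1.07391492] [ 0.01251329 -0.70304722  0.71064265 -0.0235593 ]
side 379.7754313488092 259.1684090448428 184.26383056561474 [ 0.40351172 -1.03512736  0.72158634] [-0.49256423  0.86640556 -0.07510891  0.03287159]
```

View pics/top0.png

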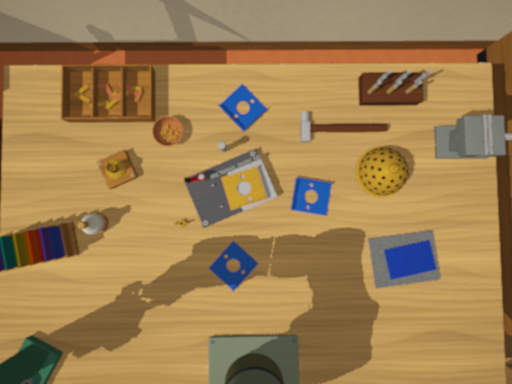

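View pics/side0.png

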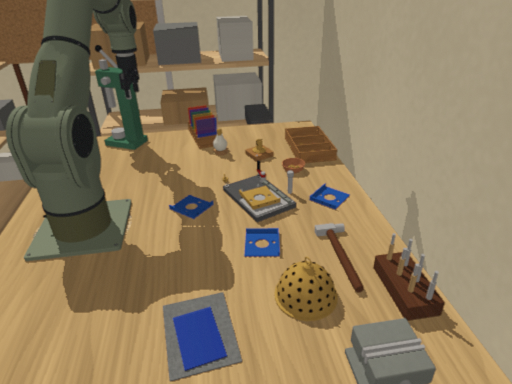

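```bash
cat > h.py <<'E'
from bench import observe, viewer, ticket, masks_of
import cv2, numpy as np
from scipy.spatial.transform import Rotation as R
def rot(q): return R.from_quat([q[1],q[2],q[3],q[0]]).as_matrix()
def pts(c,us,vs,z=None):
    """pixels->world using depth map or given world height z"""
    M=rot(c['orientation']);o=np.array(c['origin'])
    us=np.asarray(us,float);vs=np.asarray(vs,float)
    d=np.stack([(us-c['cx'])/c['fx'],(vs-c['cy'])/c['fy'],np.ones_like(us)],-1)@M.T
    if z is None: k=c['z_map'][np.round(vs).astype(int),np.round(us).astype(int)]
    else: k=(z-o[2])/d[...,2]
    return o+d*k[...,None]
def proj(c,P):
    M=rot(c['orientation']);p=(np.atleast_2d(P)-c['origin'])@M
    return np.stack([c['fx']*p[:,0]/p[:,2]+c['cx'],c['fy']*p[:,1]/p[:,2]+c['cy']],-1)
def crop(c,name,x0,y0,x1,y1,k,img=None):
    im=c['color'] if img is None else img
    cv2.imwrite(name,cv2.resize(im[y0:y1,x0:x1],None,fx=k,fy=k,interpolation=cv2.INTER_CUBIC))
E
python3 - <<'E'
from h import *
c=viewer.camera('top');crop(c,'pics/top1.png',165,130,295,230,6)
for n in ['jig','foot_plate','hold_down','knob','rivet_set','wing_nut','pin_near','hole_near','tail_flange']:
    for m in masks_of('top',n)[:5]:
        v,u=np.nonzero(m['pixels']);P=pts(c,u,v);print(n,round(m['conf'],2),m['bbox'],len(u),P.mean(0).round(3),P[:,2].max().round(3))
E
```

```text
jig 0.98 [183.7, 149.6, 277.0, 227.7] 3102 [0.568 0.078 0.03 ] 1.074
jig 0.6 [183.9, 172.0, 207.1, 181.7] 123 [0.593 0.16  0.067] 1.074
foot_plate 0.95 [211.8, 240.7, 256.4, 288.8] 1101 [0.337 0.058 0.005] 0.02
foot_plate 0.62 [290.4, 179.6, 332.5, 217.7] 1122 [ 0.54  -0.179  0.007] 1.074
foot_plate 0.6 [221.9, 164.3, 264.3, 208.2] 1137 [0.566 0.023 0.039] 1.074
hold_down 0.63 [184.3, 172.8, 206.8, 182.4] 142 [0.595 0.16  0.06 ] 1.074
knob 0.74 [223.5, 165.7, 265.1, 210.0] 1124 [0.566 0.023 0.039] 1.074
knob 0.46 [185.2, 171.4, 206.8, 185.9] 103 [0.593 0.16  0.069] 1.074
rivet_set 0.46 [220.8, 169.1, 263.2, 209.5] 1159 [0.567 0.023 0.039] 1.074
wing_nut 0.52 [173.4, 220.6, 188.2, 228.5] 43 [0.466 0.209 0.014] 0.02
pin_near 0.73 [183.8, 149.1, 279.7, 225.4] 3139 [0.567 0.08  0.029] 1.074
hole_near 0.97 [222.2, 166.3, 266.4, 211.1] 1159 [0.566 0.022 0.039] 1.074
hole_near 0.66 [210.6, 240.3, 258.7, 291.2] 1139 [0.337 0.056 0.005] 0.02
hole_near 0.58 [221.5, 84.9, 268.4, 130.3] 1066 [0.813 0.025 0.008] 1.074
hole_near 0.57 [288.9, 177.5, 333.0, 212.4] 1109 [ 0.541 -0.178  0.007] 1.074
tail_flange 0.84 [222.0, 165.9, 266.7, 211.6] 1189 [0.565 0.023 0.039] 1.074
tail_flange 0.8 [209.0, 240.8, 256.9, 292.6] 1089 [0.337 0.056 0.005] 0.02
tail_flange 0.71 [217.7, 82.1, 266.1, 132.3] 1049 [0.813 0.025 0.008] 1.074
tail_flange 0.66 [291.6, 175.0, 329.6, 218.0] 1089 [ 0.54  -0.177  0.007] 1.074
tail_flange 0.56 [381.9, 239.7, 432.1, 278.5] 1445 [ 0.349 -0.467  0.011] 1.074
```

View pics/top1.png

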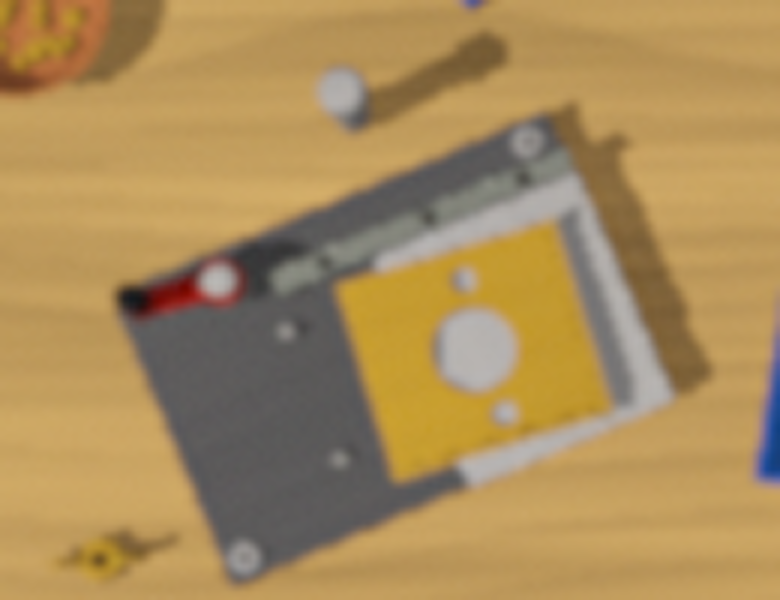

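```bash
python3 - <<'E'
from h import *
from scipy.optimize import least_squares
c=viewer.camera('top')
f=lambda X,Y:((X+.5)/6-.5+165,(Y+.5)/6-.5+130)
def W(X,Y,z): u,v=f(X,Y); return pts(c,[u],[v],z)[0]
pn=W(339,459,.0295);pf=W(285,331,.0295)
print('pins',pn,pf,np.linalg.norm(pn-pf))
d=pf-pn;yaw=np.arctan2(d[1],d[0]);print('yaw pins',yaw)
m=masks_of('top','jig')[0]['pixels'].astype(np.uint8)
cn=max(cv2.findContours(m,0,1)[0],key=cv2.contourArea);print(cv2.minAreaRect(cn))
# features: pins, pivot top, ledge corners, jig corners
J=np.array([[-34,-5],[34,-5]])/1e3
for name,XY,z in [('ledgeNear-right',(670,398),.03),('ledgenear-left',(463,486),.03),('bl',(235,582),.02),('fence end', (275,295),.038),('jigtop-l',(120,295),.02),('pivot',(218,280),.06),('knob',(133,298),.086)]:
    P=W(*XY,z);print(name,P.round(4))
E
```

```text
pins [0.51375131 0.08992719 0.0295    ] [0.57646538 0.11585123 0.0295    ] 0.06786097040922864
yaw pins 0.3919777818310054
((229.75119018554688, 187.61891174316406), (54.10696029663086, 80.12071990966797), 67.3194351196289)
ledgeNear-right [ 0.5417 -0.0718  0.03  ]
ledgenear-left [0.5    0.0297 0.03  ]
bl [0.4542 0.1419 0.02  ]
fence end [0.5935 0.1198 0.038 ]
jigtop-l [0.5957 0.1978 0.02  ]
pivot [0.5991 0.1444 0.06  ]
knob [0.5889 0.1802 0.086 ]
```

Emit:
apply_moves(motion=[[0, 0, -5, 35, -46, 3, 0.5], [0, 0, -5, 38, -46, 3, 0.5], [0, 0, -5, 38, -46, 3, 0.5], [0, 0, -5, 38, -46, 3, 0.5], [0, 0, -5, 38, -46, 3, 0.5], [0, 0, -5, 38, -46, 3, 0.5], [0, 0, -5, 38, -46, 3, 0.5], [0, 0, -5, 38, -46, 0, 0.5], [0, 0, -5, 38, -46, 0, 0.5], [0, 0, -5, 38, -46, 0, 0.5], [0, 0, -4.5, 38, -46, 0, 0.5], [0, 0, 0, 0, 0, 0, 0]])

```text
clock: 2.2
tool_pos: [0.5535, 0.0347, 0.252]
ee_rot: [-0.0, 0.984, 0.18, 0.0]
ft_force: [-0.8, 0.1, -3.1]
opening: 0.297
```

```bash
python3 - <<'E'
from h import *
s=observe();print(s['clock'],s['tool_pos'],rot(s['ee_rot'])[:,0],s['opening'],s['joint_positions'],s['ft_force'])
c=viewer.camera('wrist');crop(c,'pics/w1.png',0,0,512,384,1.5);print(c['origin'],c['orientation'],c['fx'])
E
```

```text
2.2 [0.55345673 0.03472662 0.25196298] [9.35141064e-01 3.54275571e-01 9.83724365e-05] 0.2968116146320013 [-0.21164495  0.6594372   0.17618261  1.5323357  -0.13166877  0.96142462
  0.36593179] [-0.7559391   0.07658167 -3.12152944]
[0.53020082 0.10032247 0.39518008] [0.13567011 0.97419872 0.17872428 0.02425087] 332.5268502675791
```

View pics/w1.png

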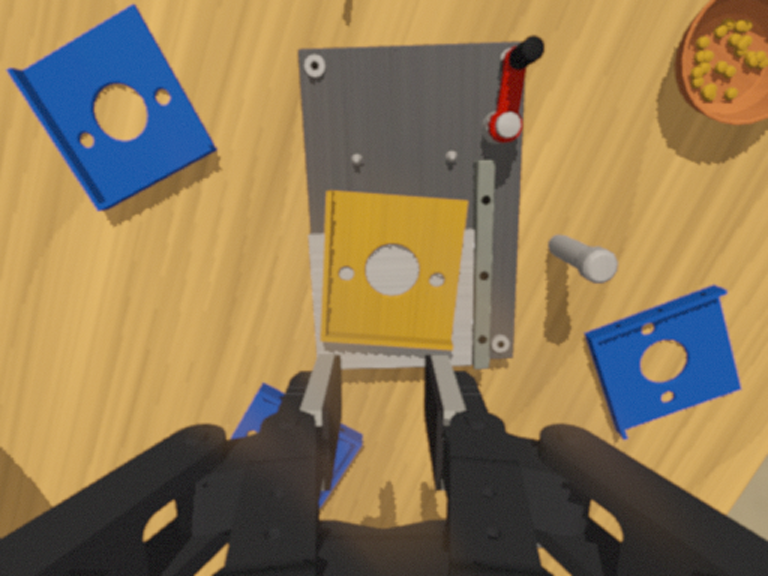

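```bash
cat > jig.py <<'E'
from h import *
def fit(A,B): # jig/plate 2D -> world
    A=np.array(A,float)/1e3;B=np.array(B)[:,:2];a=A-A.mean(0);b=B-B.mean(0)
    t=np.arctan2((a[:,0]*b[:,1]-a[:,1]*b[:,0]).sum(),(a*b).sum())
    Rm=np.array([[np.cos(t),-np.sin(t)],[np.sin(t),np.cos(t)]]);o=B.mean(0)-Rm@A.mean(0)
    print('yaw',t,'o',o,'res mm',((A@Rm.T+o-B)*1e3).round(1).tolist());return t,Rm,o
E
python3 - <<'E'
from jig import *
c=viewer.camera('wrist')
W=lambda X,Y,z:pts(c,[(X+.5)/1.5-.5],[(Y+.5)/1.5-.5],z)[0]
t,Rm,o=fit([[-34,-5],[34,-5],[66,14],[50.5,-8]],[W(357,159,.0295),W(452,156,.0295),W(508,125,.06),W(476,162,.038)])
tp,Rp,op=fit([[-34,-5],[34,-5],[0,0]],[W(346,273,.034),W(436.5,280,.034),W(391.5,270,.034)])
print('plate in jig',Rm.T@(op-o)*1e3,tp-t)
print('plate corner',[(Rm.T@(W(*q,.034)[:2]-o)*1e3).round(1) for q in [(328,192),(468,200)]])
print('flange corners',[(Rm.T@(W(*q,z)[:2]-o)*1e3).round(1) for q,z in [((321,345),.046),((453,349),.046)]])
k=W(530,50,.086);kk=Rm.T@(k[:2]-o)*1e3;print('knob',k,kk,np.arctan2(kk[1]-14,kk[0]-66)-1.309)
print('rivet',Rm.T@(W(598,264,.085)[:2]-o)*1e3)
s=observe();print('tcp in jig',Rm.T@(s['tool_pos'][:2]-o)*1e3)
E
```

```text
yaw 0.3878449669444096 o [0.54200523 0.10893691] res mm [[-0.9, -0.4], [0.0, -0.6], [0.5, 0.0], [0.4, 0.9]]
yaw 0.28753260215209814 o [0.56512122 0.02647576] res mm [[-0.2, -0.1], [0.0, 0.0], [0.2, 0.1]]
plate in jig [ -9.78726195 -85.07878669] -0.10031236479231148
plate corner [array([-54.2, -27.2]), array([ 45.5, -35. ])]
flange corners [array([ -63.9, -138.8]), array([  35. , -144.1])]
knob [0.58666871 0.18443844 0.086     ] [69.90040485 53.00227605] 0.1621231749393095
rivet [120.64445471 -72.14044763]
tcp in jig [-17.42647263 -68.86918828]
```

Emit:
apply_moves(motion=[[0, 0, 0.8, -32, -16, -20, 0], [0, 0, 0.8, -32, -17, -40, 0], [0, 0, 0, 0, 0, -50, 0], [0, 0, 0, 0, 0, -45, 0], [0, 0, 0, 0, 0, -30, 0], [0, 0, 0, 0, 0, -15, 0], [0, 0, 0, 0, 0, 0, 0]])

```text
clock: 3.18
tool_pos: [0.4824, 0.0144, 0.0489]
ee_rot: [-0.003, 0.979, 0.206, 0.001]
ft_force: [-0.1, -0.8, -1.7]
opening: -0.0
```

```bash
cat >> jig.py <<'E'
T=0.391;O=np.array([.5426,.1083]);RJ=np.array([[np.cos(T),-np.sin(T)],[np.sin(T),np.cos(T)]])
def tj():
    s=observe();p=RJ.T@(s['tool_pos'][:2]-O)*1e3;X=rot(s['ee_rot'])[:,0]
    print('t',s['clock'],'tcp jig',p.round(1),'z',(s['tool_pos'][2]*1e3).round(1),'yaw err deg',np.degrees(np.arctan2(X[1],X[0])-T).round(2),'F jig',(RJ.T@s['ft_force'][:2]).round(1),s['ft_force'][2].round(1),'op',round(float(s['opening']),2));return p
def toward(x,y):
    p=tj();print('world delta',(RJ@(np.array([x,y])-p)).round(1))
E
python3 - <<'E'
from jig import *
toward(-90,-78)
c=viewer.camera('side');u=proj(c,[.55,.05,.03])[0].astype(int);print(u);crop(c,'pics/s1.png',u[0]-60,u[1]-60,u[0]+70,u[1]+40,6)
E
```

```text
t 3.175 tcp jig [-91.5 -63.9] z 48.9 yaw err deg 1.33 F jig [-0.4 -0.7] -1.7 op -0.0
world delta [  6.7 -12.5]
[253 193]
```

View pics/s1.png

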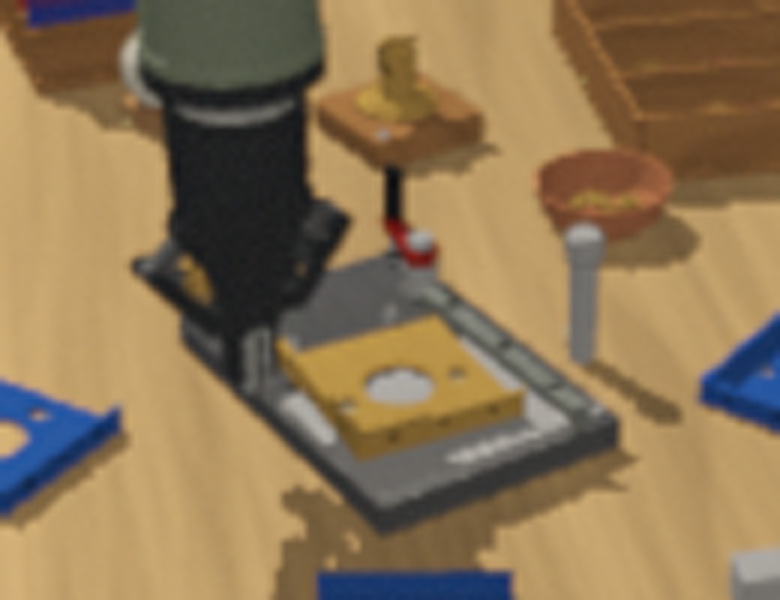

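Emit:
apply_moves(motion=[[0, 0, -1.3, 7, -12, -6, 0], [0, 0, 0, 0, 0, -6, 0], [0, 0, 0, 0, 0, 0, 0]])

```text
clock: 3.6
tool_pos: [0.491, 0.0019, 0.0384]
ee_rot: [-0.003, 0.981, 0.194, 0.003]
ft_force: [-0.0, -0.7, -1.3]
opening: -0.001
```

```bash
python3 - <<'E'
from jig import *
toward(-80,-78)
E
```

```text
t 3.6 tcp jig [-88.3 -78.7] z 38.4 yaw err deg -0.02 F jig [-0.3 -0.6] -1.3 op -0.0
world delta [7.4 3.8]
```

Emit:
apply_moves(motion=[[0, 0, 0, 3.7, 1.5, -1, 0], [0, 0, 0, 3.7, 1.5, -1, 0], [0, 0, 0, 3.7, 1.5, 0, 0], [0, 0, 0, 3.7, 1.5, 0, 0]])

```text
clock: 4.1
tool_pos: [0.5065, 0.0086, 0.0366]
ee_rot: [-0.003, 0.981, 0.194, 0.003]
ft_force: [-3.2, -1.1, -2.5]
opening: 0.002
```

```bash
python3 - <<'E'
from jig import *
tj()
c=viewer.camera('wrist');crop(c,'pics/w2.png',0,0,512,384,1.5)
E
```

```text
t 4.1 tcp jig [-71.3 -78.4] z 36.6 yaw err deg 0.01 F jig [-3.4  0.2] -2.5 op 0.0
```

View pics/w2.png

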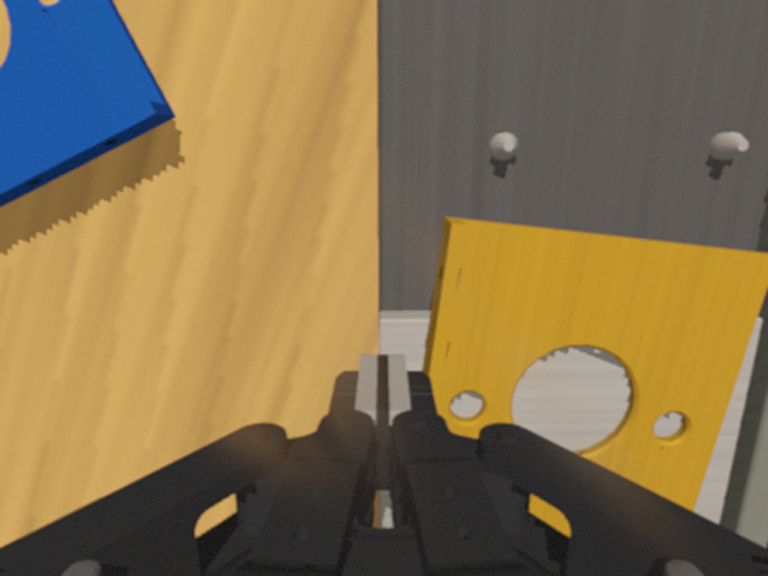

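Emit:
apply_moves(motion=[[0, 0, 0, 1.9, 0.8, 0, 0], [0, 0, 0, 1.9, 0.8, 0, 0], [0, 0, 0, 1.9, 0.8, 0, 0], [0, 0, 0, 1.9, 0.8, 0, 0]])

```text
clock: 4.65
tool_pos: [0.5104, 0.0102, 0.0362]
ee_rot: [-0.003, 0.981, 0.193, -0.002]
ft_force: [-15.1, -5.9, 7.3]
opening: 0.001
```

```bash
python3 - <<'E'
from jig import *
tj()
c=viewer.camera('wrist');crop(c,'pics/w3.png',0,0,512,384,1.5)
E
```

```text
t 4.65 tcp jig [-67.1 -78.4] z 36.2 yaw err deg -0.1 F jig [-16.2   0.3] 7.3 op 0.0
```

View pics/w3.png

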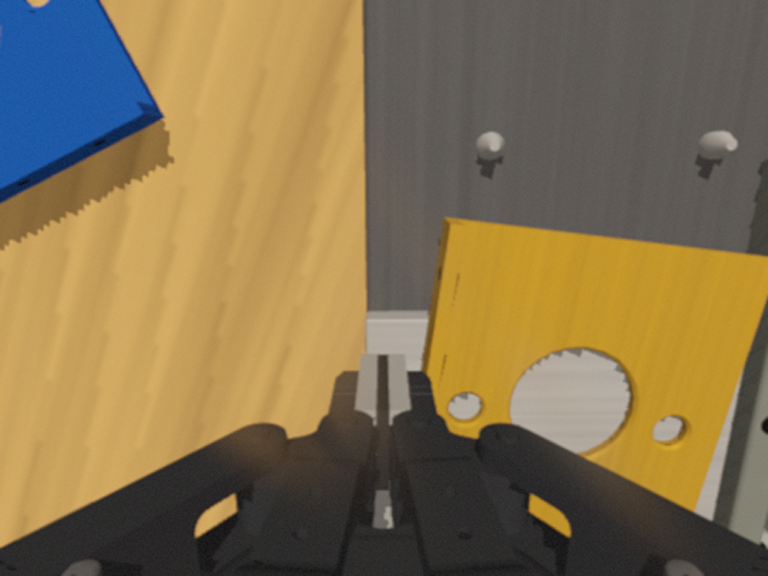

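```bash
python3 - <<'E'
from jig import *
tj()
c=viewer.camera('top');crop(c,'pics/t3.png',200,135,290,215,8)
c=viewer.camera('wrist')
W=lambda X,Y,z:(RJ.T@(pts(c,[(X+.5)/1.5-.5],[(Y+.5)/1.5-.5],z)[0][:2]-O)*1e3)
print('pins',W(490,144,.0255),W(718,143,.0255))
tp,Rp,op=fit([[-34,-5],[34,-5],[0,0]],[W(464,406,.034)/1e3,W(668,429,.034)/1e3,W(571,405,.034)/1e3])
print('corner',W(447,217,.034),W(771,255,.034))
E
```

```text
t 4.7 tcp jig [-67.2 -78.4] z 36.2 yaw err deg -0.1 F jig [-14.9  -1. ] 7.5 op 0.0
pins [-33.86104063  -6.51357668] [33.45615036 -6.30895008]
yaw -0.12295468478737565 o [-0.00512443 -0.08719248] res mm [[-0.1, -0.1], [0.3, -0.2], [-0.2, 0.3]]
corner [-46.93082694 -27.02788785] [ 49.34012813 -38.28219651]
```

View pics/t3.png

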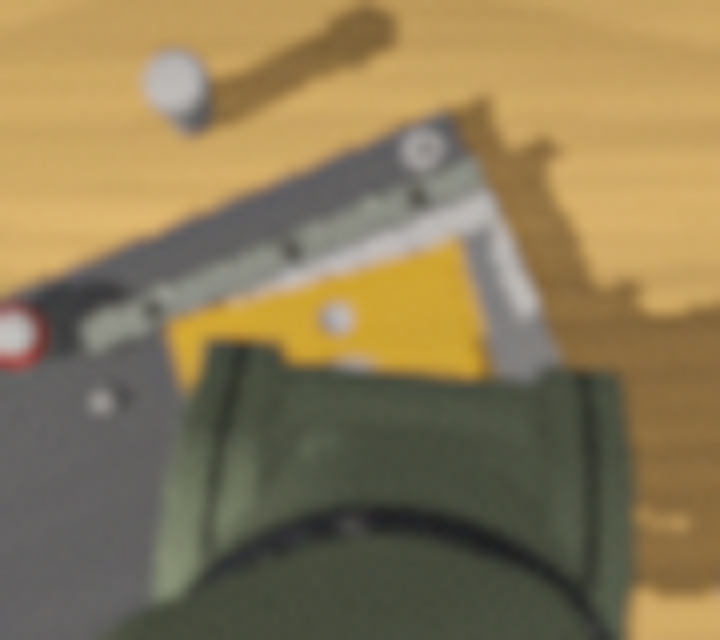

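Emit:
apply_moves(motion=[[0, 0, 0, -7.4, -3, 1, 0], [0, 0, 0, -1.8, -0.8, 0, 0], [0, 0, 0, 9.5, -23.1, 0, 0], [0, 0, 0, 2.8, 1.1, 0, 0], [0, 0, 0, 2.8, 1.1, 0, 0]])

```text
clock: 5.42
tool_pos: [0.5173, -0.0144, 0.0376]
ee_rot: [-0.003, 0.981, 0.194, -0.001]
ft_force: [-4.0, -2.2, -3.3]
opening: 0.001
```

```bash
python3 - <<'E'
from jig import *
tj()
E
```

```text
t 5.425 tcp jig [ -70.1 -103.8] z 37.6 yaw err deg -0.07 F jig [-4.5 -0.5] -3.3 op 0.0
```

Emit:
apply_moves(motion=[[0, 0, 0, 1.9, 0.8, 0.3, 0], [0, 0, 0, 1.9, 0.8, 0.3, 0], [0, 0, 0, 1.9, 0.8, 0.3, 0]])

```text
clock: 5.8
tool_pos: [0.52, -0.0131, 0.0379]
ee_rot: [-0.002, 0.981, 0.193, -0.005]
ft_force: [-8.0, -9.4, -2.3]
opening: -0.002
```

```bash
python3 - <<'E'
from jig import *
tj()
E
```

```text
t 5.8 tcp jig [ -67.2 -103.6] z 37.9 yaw err deg -0.12 F jig [-11.   -5.7] -2.3 op -0.0
```

Emit:
apply_moves(motion=[[0, 0, 0, 2.8, 1.1, 0.2, 0], [0, 0, 0, 2.8, 1.1, 0.2, 0], [0, 0, 0, 2.8, 1.1, 0.2, 0]])

```text
clock: 6.18
tool_pos: [0.5228, -0.0135, 0.0378]
ee_rot: [-0.001, 0.981, 0.191, -0.011]
ft_force: [-11.9, -11.8, 3.3]
opening: -0.001
```

```bash
python3 - <<'E'
from jig import *
tj()
c=viewer.camera('wrist');crop(c,'pics/w4.png',0,0,512,384,1.5)
E
```

```text
t 6.175 tcp jig [ -64.7 -105.1] z 37.8 yaw err deg -0.32 F jig [-15.5  -6.3] 3.3 op -0.0
```

View pics/w4.png

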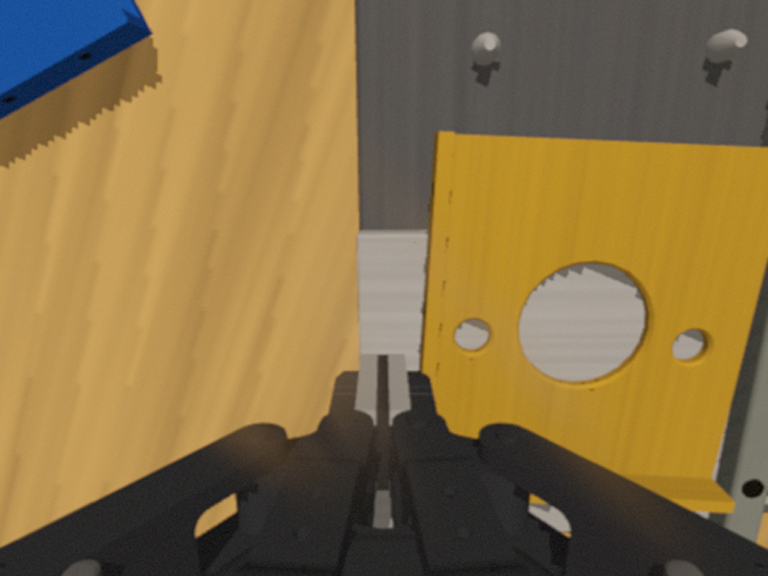

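Emit:
apply_moves(motion=[[0, 0, 0.2, 2.8, 1.4, 0.2, 0], [0, 0, 0.2, 2.8, 1.4, 0.2, 0], [0, 0, 0, 2.8, 1.4, 0.2, 0], [0, 0, 0, 2.8, 1.4, 0, 0]])

```text
clock: 6.72
tool_pos: [0.5257, -0.0141, 0.0379]
ee_rot: [0.002, 0.981, 0.192, -0.021]
ft_force: [-14.6, -12.7, 9.3]
opening: -0.002
```

```bash
python3 - <<'E'
from jig import *
tj()
c=viewer.camera('wrist');crop(c,'pics/w5.png',0,0,512,384,1.5)
E
```

```text
t 6.725 tcp jig [ -62.3 -106.7] z 37.9 yaw err deg -0.21 F jig [-18.3  -6.2] 9.3 op -0.0
```

View pics/w5.png

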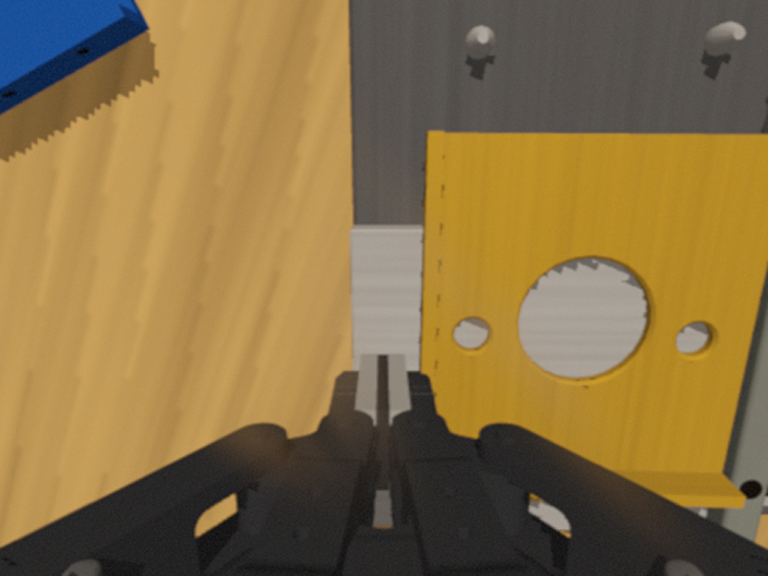

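Emit:
apply_moves(motion=[[0, 0, 0, 1.9, 0.8, 0, 0], [0, 0, 0, 1.9, 0.8, 0, 0], [0, 0, 0, -11, -4.5, 1, 0], [0, 0, 0, -11, -4.5, 5, 0], [0, 0, 0, 0, 0, 40, 0.3], [0, 0, 0, 0, 0, 50, 0.5], [0, 0, 0, 12, -30, 50, 0.5], [0, 0, 0, 10, -30, 0, 0.5], [0, 0, 0, 10, -20, 0, 0.5], [0, 0, 0, 0, 0, 0, 0.5]])

```text
clock: 8.02
tool_pos: [0.5361, -0.1004, 0.1895]
ee_rot: [0.003, 0.98, 0.195, -0.025]
ft_force: [-0.4, -0.2, -1.9]
opening: 0.5
```

```bash
python3 - <<'E'
from jig import *
toward(0,-165)
c=viewer.camera('wrist');crop(c,'pics/w6.png',0,0,512,384,1.5)
s=observe();c2,s2=np.cos(T),np.sin(T)
G=np.array([[c2,s2,0],[s2,-c2,0],[0,0,-1]]);print('rotfix deg',np.degrees(R.from_matrix(G@rot(s['ee_rot']).T).as_rotvec()).round(2))
E
```

```text
t 8.025 tcp jig [ -85.6 -190.5] z 189.5 yaw err deg 0.13 F jig [-0.5  0. ] -1.9 op 0.5
world delta [69.4 56.2]
rotfix deg [ 0.82 -2.76 -0.19]
```

View pics/w6.png

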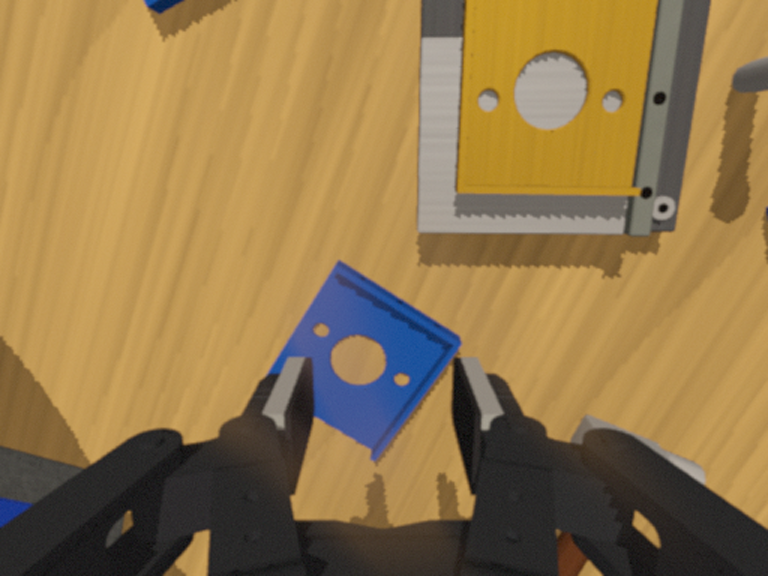

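```bash
python3 - <<'E'
from jig import *
c=viewer.camera('wrist')
W=lambda X,Y,z:(RJ.T@(pts(c,[(X+.5)/1.5-.5],[(Y+.5)/1.5-.5],z)[0][:2]-O)*1e3)
print(W(458,194,.046),W(640,194,.046), 'ledge corner',W(420,233,.03))
fit([[-34,-5],[34,-5],[0,0]],[W(488,100,.034)/1e3,W(612.5,101,.034)/1e3,W(551,90.5,.034)/1e3])
E
```

```text
[ -49.12908371 -141.65789711] [  50.66590277 -140.87375958] ledge corner [ -69.4951928  -166.32604372]
yaw -0.00873851838658232 o [ 0.00035985 -0.08624968] res mm [[-0.0, 0.1], [0.1, 0.0], [-0.1, -0.1]]
```

Emit:
apply_moves(motion=[[0.4, -1.4, 0, 35, 27, 0, 0.4], [0.4, -1.4, 0, 36, 26, 0, 0.4], [0, 0, 0, 0, 0, -40, 0.4], [0, 0, 0, 0, 0, -45, 0.4], [0, 0, 0, 0, 0, -25, 0.4], [0, 0, 0, 0, 0, -10, 0.4], [0, 0, 0, 0, 0, 0, 0.4]])

```text
clock: 9.0
tool_pos: [0.6071, -0.0349, 0.0662]
ee_rot: [-0.002, 0.98, 0.2, 0.001]
ft_force: [-0.1, -0.6, -2.7]
opening: 0.396
```

```bash
cat >> jig.py <<'E'
def rf(T=T):
    s=observe();c2,s2=np.cos(T),np.sin(T)
    G=np.array([[c2,s2,0],[s2,-c2,0],[0,0,-1]]);print('rotfix deg',np.degrees(R.from_matrix(G@rot(s['ee_rot']).T).as_rotvec()).round(2))
E
python3 - <<'E'
from jig import *
toward(0,-168);rf()
c=viewer.camera('wrist');crop(c,'pics/w7.png',0,0,512,384,1.5)
E
```

```text
t 9.0 tcp jig [   5.1 -157. ] z 66.2 yaw err deg 0.71 F jig [-0.3 -0.5] -2.7 op 0.4
world delta [ -0.5 -12.1]
rotfix deg [-0.22  0.08 -0.71]
```

View pics/w7.png

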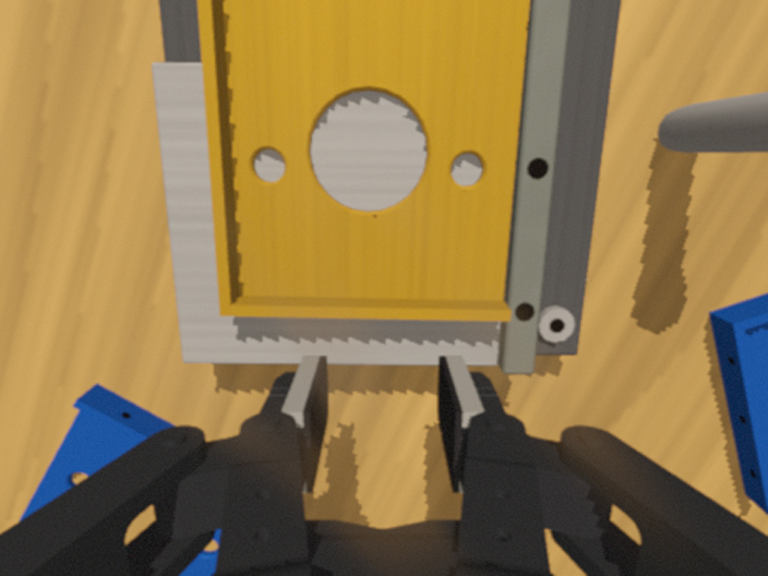

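Emit:
apply_moves(motion=[[0, 0, -0.7, -1, -15, -10, 0.4], [0, 0, 0, 0, -2, -12, 0.4], [0, 0, 0, 0, 0, -8, 0.4], [0, 0, 0, 0, 0, 0, 0.4]])

```text
clock: 9.55
tool_pos: [0.6069, -0.0537, 0.0362]
ee_rot: [-0.001, 0.981, 0.193, 0.003]
ft_force: [-0.6, 0.8, -2.3]
opening: 0.398
```

```bash
python3 - <<'E'
from jig import *
toward(2,-153);rf()
E
```

```text
t 9.55 tcp jig [  -2.3 -174.3] z 36.2 yaw err deg -0.09 F jig [-0.3  1. ] -2.3 op 0.4
world delta [-4.2 21.3]
rotfix deg [-0.21  0.25  0.09]
```

Emit:
apply_moves(motion=[[0, 0, 0, -2, 9, -2, 0.4], [0, 0, 0, -2, 8, 0, 0.4], [0, 0, 0, -1.2, 3, 0, 0.4], [0, 0, 0, -1.2, 3, 0, 0.4]])

```text
clock: 10.05
tool_pos: [0.6005, -0.0286, 0.0347]
ee_rot: [-0.001, 0.981, 0.194, 0.003]
ft_force: [1.3, -1.8, -3.9]
opening: 0.401
```

```bash
python3 - <<'E'
from jig import *
tj();rf()
E
```

```text
t 10.05 tcp jig [   1.4 -148.6] z 34.7 yaw err deg -0.03 F jig [ 0.5 -2.2] -3.9 op 0.4
rotfix deg [-0.2   0.32  0.03]
```

Emit:
apply_moves(motion=[[0, 0, 0, -1.5, 3.7, 0, 0.4], [0, 0, 0, -1.5, 3.7, 0, 0.4], [0, 0, 0, -1.5, 3.7, 0, 0.4], [0, 0, 0, -1.5, 3.7, 0, 0.4], [0, 0, 0, -1.5, 3.7, 0, 0.4], [0, 0, 0, -1.5, 3.7, 0, 0.4]])

```text
clock: 10.8
tool_pos: [0.5912, -0.0056, 0.035]
ee_rot: [-0.001, 0.981, 0.194, 0.003]
ft_force: [1.4, -2.3, -3.0]
opening: 0.402
```

```bash
python3 - <<'E'
from jig import *
tj();rf()
c=viewer.camera('wrist');crop(c,'pics/w8.png',0,0,512,384,1.5)
E
```

```text
t 10.8 tcp jig [   1.5 -123.9] z 35.0 yaw err deg -0.07 F jig [ 0.4 -2.7] -3.0 op 0.4
rotfix deg [-0.15  0.37  0.07]
```

View pics/w8.png

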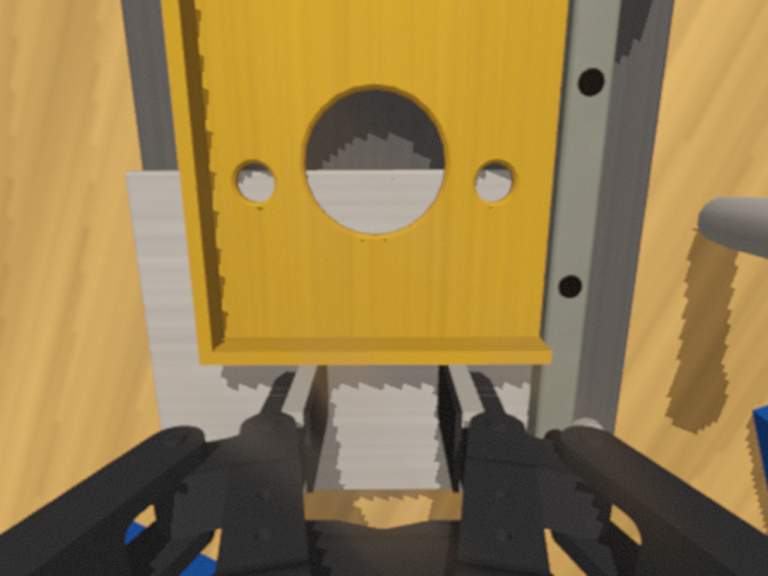

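Emit:
apply_moves(motion=[[0, 0, 0, -1.4, 3.7, 0, 0.4], [0, 0, 0, -1.4, 3.7, 0, 0.4], [0, 0, 0, -1.4, 3.7, 0, 0.4], [0, 0, 0, -1.4, 3.7, 0, 0.4], [0, 0, 0, -1.4, 3.7, 0, 0.4], [0, 0, 0, -1.4, 3.7, 0, 0.4], [0, 0, 0, -1.4, 3.7, 0, 0.4], [0, 0, 0, -1.4, 3.7, 0, 0.4], [0, 0, 0, -1.4, 3.7, 0, 0.4], [0, 0, 0, -1.4, 3.7, 0, 0.4], [0, 0, 0, -1.4, 3.7, 0, 0.4]])

```text
clock: 12.22
tool_pos: [0.5739, 0.0377, 0.0348]
ee_rot: [-0.001, 0.981, 0.194, 0.003]
ft_force: [-0.6, -4.7, -2.2]
opening: 0.399
```

```bash
python3 - <<'E'
from jig import *
tj();rf()
c=viewer.camera('wrist');crop(c,'pics/w9.png',0,0,512,384,1.5)
E
```

```text
t 12.225 tcp jig [  2.  -77.2] z 34.8 yaw err deg -0.07 F jig [-2.3 -4.1] -2.2 op 0.4
rotfix deg [-0.12  0.27  0.07]
```

View pics/w9.png

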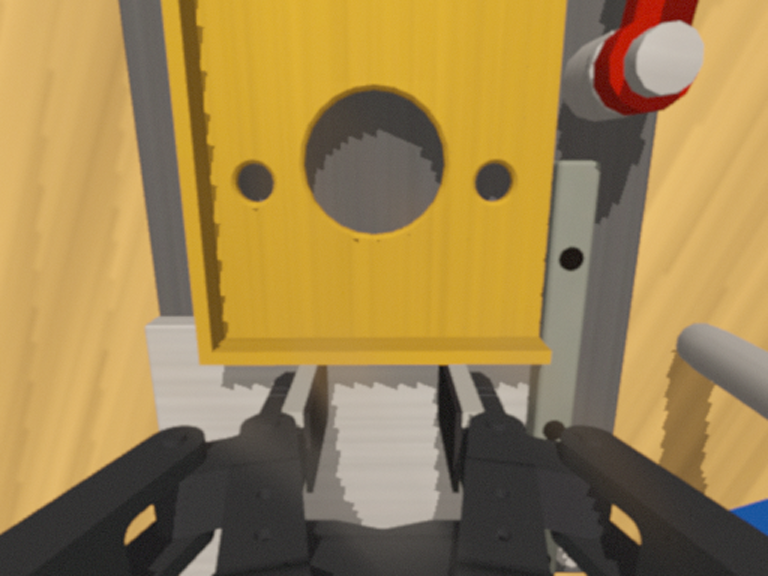

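```bash
cat >> jig.py <<'E'
def W15(c,X,Y,z): return (RJ.T@(pts(c,[(X+.5)/1.5-.5],[(Y+.5)/1.5-.5],z)[0][:2]-O)*1e3)
E
python3 - <<'E'
from jig import *
c=viewer.camera('wrist')
for q in [(255,181,.034),(495,181,.034),(374.5,160.5,.034),(375,364,.046),(170,319,.03),(580,161,.038)]: print(q,W15(c,*q).round(1))
E
```

```text
(255, 181, 0.034) [-32.3 -14.7]
(495, 181, 0.034) [ 35.4 -14.7]
(374.5, 160.5, 0.034) [ 1.4 -9.1]
(375, 364, 0.046) [  1.4 -65.2]
(170, 319, 0.03) [-62.7 -57. ]
(580, 161, 0.038) [57.3 -9.1]
```

Emit:
apply_moves(motion=[[0, 0, 0, -0.8, 1.8, 0, 0.4], [0, 0, 0, -0.8, 1.8, 0, 0.4], [0, 0, 0, -0.8, 1.8, 0, 0.4], [0, 0, 0, -0.4, 1.2, 0, 0.4], [0, 0, 0, -0.4, 1, 0, 0.4]])

```text
clock: 12.95
tool_pos: [0.5708, 0.0474, 0.0349]
ee_rot: [-0.002, 0.981, 0.194, 0.003]
ft_force: [0.7, 0.2, -2.9]
opening: 0.402
```

```bash
python3 - <<'E'
from jig import *
tj();rf()
c=viewer.camera('wrist');crop(c,'pics/w10.png',0,0,512,384,1.5)
E
```

```text
t 12.95 tcp jig [  2.9 -67.1] z 34.9 yaw err deg -0.01 F jig [ 0.7 -0.1] -2.9 op 0.4
rotfix deg [-0.24  0.31  0.01]
```

View pics/w10.png

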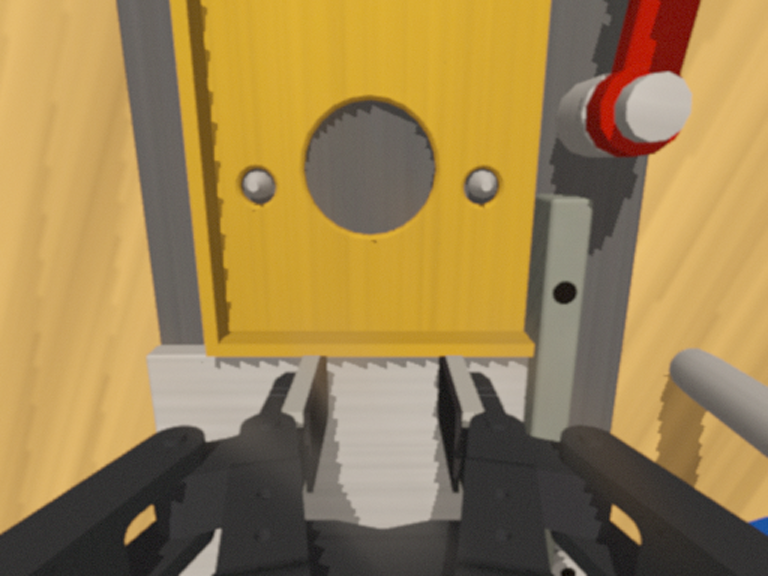

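Emit:
apply_moves(motion=[[0, 0, 0, 4, -9.5, 0, 0.4], [0, 0, 0, 2, -4.5, 10, 0.4], [0, 0, 0, 0, 0, 50, 0], [0, 0, 0, 0, 0, 50, 0], [0, 0, 0, 12, 30, 20, 0], [0, 0, 0, 12, 45, 0, 0], [0, 0, 0, 12, 45, 0, 0], [0, 0, 0, 5, 35, 0, 0], [0, 0, 0, 0, 0, 0, 0]])

```text
clock: 14.12
tool_pos: [0.6199, 0.1876, 0.1753]
ee_rot: [-0.001, 0.981, 0.191, 0.005]
ft_force: [-0.1, -0.3, -3.2]
opening: -0.0
```

```bash
python3 - <<'E'
from jig import *
toward(103,53);rf()
c=viewer.camera('wrist');crop(c,'pics/w11.png',0,0,512,384,1.5)
c=viewer.camera('top');crop(c,'pics/t11.png',165,130,295,230,6)
E
```

```text
t 14.125 tcp jig [101.7  43.8] z 175.3 yaw err deg -0.33 F jig [-0.2 -0.2] -3.2 op -0.0
world delta [-2.3  8.9]
rotfix deg [-0.23  0.56  0.33]
```

View pics/w11.png

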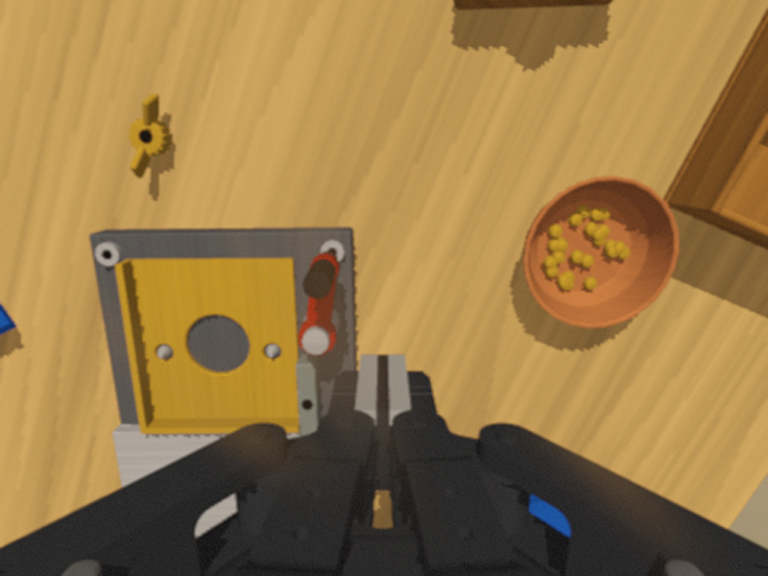

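View pics/t11.png

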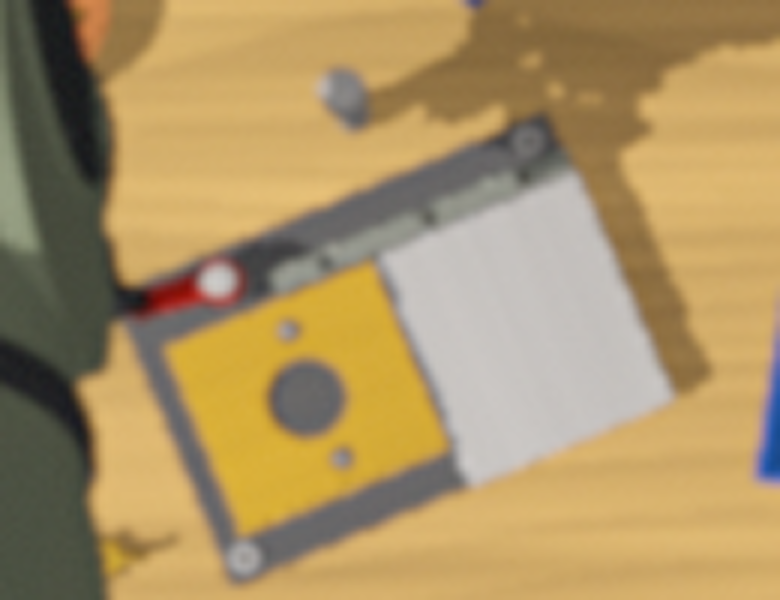

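```bash
python3 - <<'E'
from jig import *
c=viewer.camera('wrist')
for X,Y in [(160,290),(270,290),(160,400),(270,400),(125,300-60),(330,235),(220,340)]:
    P=pts(c,[X/1.5],[Y/1.5])[0];print((RJ.T@(P[:2]-O)*1e3).round(1),(P[2]*1e3).round(1))
E
```

```text
[-31.5  30.6] 25.6
[35.1 29.7] 25.3
[-41.  -43.2] 25.8
[ 29.7 -44.8] 24.6
[-50.4  60.6] 21.1
[72.8 63.1] 25.3
[ 0.3 -3.8] 21.7
```

Emit:
apply_moves(motion=[[0, 0, 0.3, -2, 9, -30, 0], [0, 0, 0, 0, 0, -40, 0], [0, 0, 0, 0, 0, -25, 0], [0, 0, 0, 0, 0, -12, 0], [0, 0, 0, 0, 0, 0, 0]])

```text
clock: 14.9
tool_pos: [0.6197, 0.1864, 0.0682]
ee_rot: [0.001, 0.982, 0.188, 0.006]
ft_force: [0.3, -0.3, -2.4]
opening: -0.001
```

```bash
python3 - <<'E'
from jig import *
toward(95,52);rf()
c=viewer.camera('wrist');crop(c,'pics/w12.png',0,0,512,384,1.5)
E
```

```text
t 14.9 tcp jig [101.   42.8] z 68.2 yaw err deg -0.68 F jig [ 0.2 -0.4] -2.4 op -0.0
world delta [-9.1  6.2]
rotfix deg [-0.06  0.74  0.68]
```

View pics/w12.png

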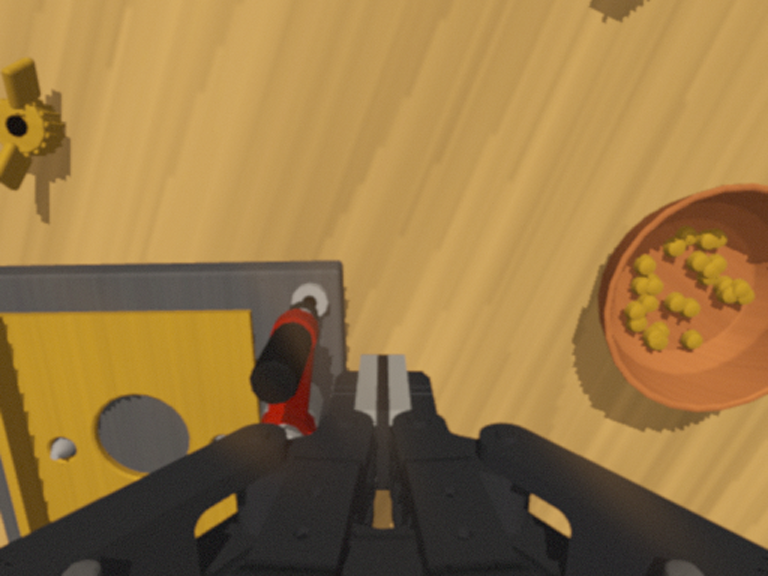

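Emit:
apply_moves(motion=[[0, 0, 0.7, -5, 7, -2, 0], [0, 0, 0, -4.5, 3, -2, 0], [0, 0, 0, -3.7, -1, 0, 0], [0, 0, 0, -3.7, -1.5, 0, 0], [0, 0, 0, -3.7, -1.5, 0, 0]])

```text
clock: 15.58
tool_pos: [0.5991, 0.1939, 0.0671]
ee_rot: [0.0, 0.981, 0.195, 0.009]
ft_force: [2.2, 2.9, -2.2]
opening: 0.001
```

```bash
python3 - <<'E'
from jig import *
toward(62,50);rf()
E
```

```text
t 15.575 tcp jig [84.9 57.6] z 67.1 yaw err deg 0.11 F jig [3.1 1.8] -2.2 op 0.0
world delta [-18.3 -15.8]
rotfix deg [-0.19  1.01 -0.11]
```

Contact with the knob (about 3 N). Continue the arc.

Emit:
apply_moves(motion=[[0, 0, 0, -3.5, -2.5, -1, 0], [0, 0, 0, -3.5, -2.5, -1, 0], [0, 0, 0, -3.5, -2.5, -1, 0], [0, 0, 0, -3.5, -2.5, 0, 0], [0, 0, 0, -3.5, -2.5, 0, 0]])

```text
clock: 16.2
tool_pos: [0.5811, 0.1799, 0.0643]
ee_rot: [0.0, 0.981, 0.195, 0.01]
ft_force: [3.2, -0.7, -1.9]
opening: -0.001
```

```bash
python3 - <<'E'
from jig import *
toward(62,50);rf()
c=viewer.camera('wrist');crop(c,'pics/w13.png',0,0,512,384,1.5)
E
```

```text
t 16.2 tcp jig [62.9 51.5] z 64.3 yaw err deg 0.07 F jig [ 2.7 -1.9] -1.9 op -0.0
world delta [-0.3 -1.8]
rotfix deg [-0.17  1.1  -0.07]
```

View pics/w13.png

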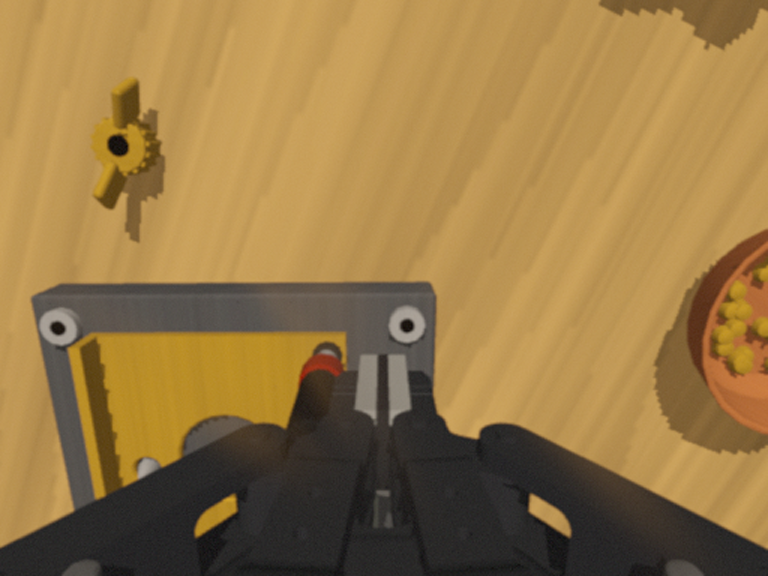

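Emit:
apply_moves(motion=[[0, 0, 0, -2, -3.2, 0, 0], [0, 0, 0, -2, -3.2, 0, 0], [0, 0, 0, -2, -3.2, 0, 0], [0, 0, 0, 5, 2, 0, 0], [0, 0, 0, -6, 15, 0, 0], [0, 0, 0, -4, 10, 0, 0], [0, 0, 0, 0, 0, 0, 0]])

```text
clock: 17.12
tool_pos: [0.568, 0.1989, 0.0639]
ee_rot: [0.0, 0.981, 0.195, 0.008]
ft_force: [-0.3, -0.2, -2.8]
opening: -0.001
```

```bash
python3 - <<'E'
from jig import *
toward(34,62);rf()
c=viewer.camera('wrist');crop(c,'pics/w14.png',0,0,512,384,1.5)
c=viewer.camera('side');u=proj(c,[.55,.1,.03])[0].astype(int);crop(c,'pics/s14.png',u[0]-60,u[1]-60,u[0]+70,u[1]+40,6)
E
```

```text
t 17.125 tcp jig [58.  74.1] z 63.9 yaw err deg 0.11 F jig [-0.3 -0.1] -2.8 op -0.0
world delta [-17.6 -20.4]
rotfix deg [-0.17  0.95 -0.11]
```

View pics/w14.png

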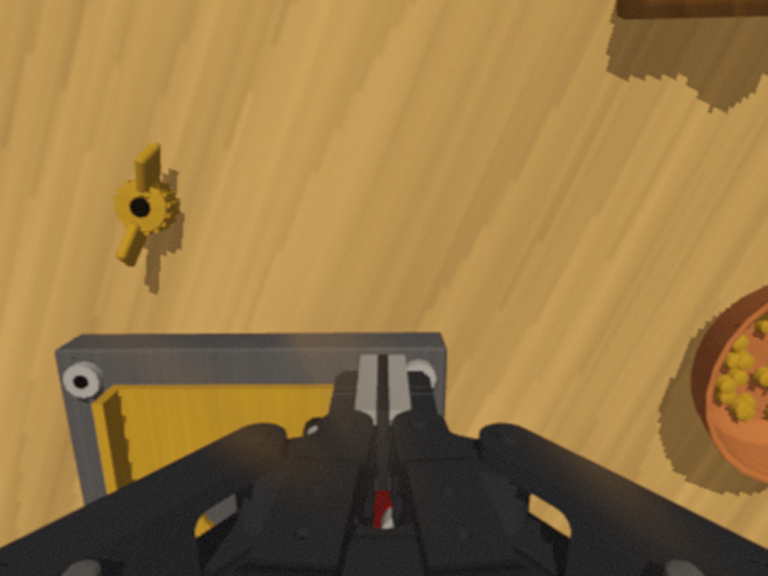

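View pics/s14.png

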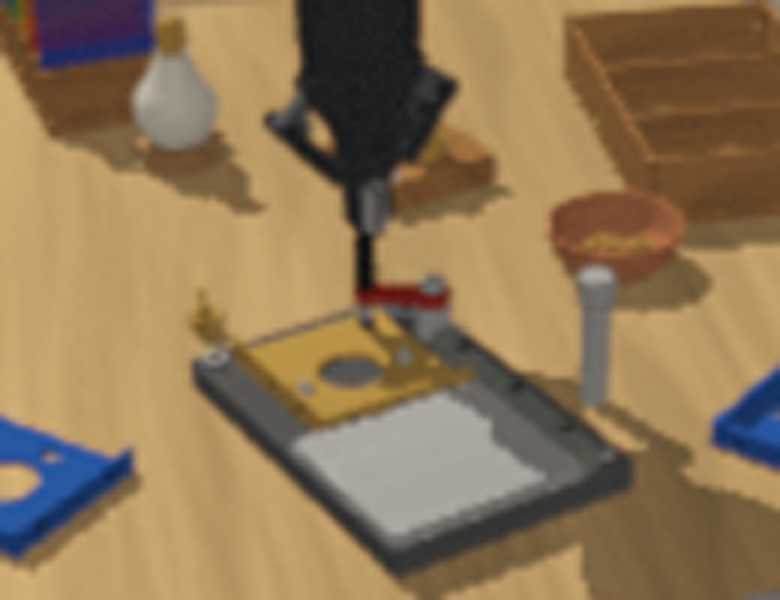

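Emit:
apply_moves(motion=[[0, 0, 0, -12, -6, 0, 0], [0, 0, 0, -12, -6, 0, 0], [0, 0, 0, 2, -6, 0, 0], [0, 0, 0, 1.5, -4, 0, 0], [0, 0, 0, 1.5, -4, 0, 0], [0, 0, 0, 1.5, -4, 0, 0]])

```text
clock: 17.98
tool_pos: [0.5517, 0.1655, 0.0638]
ee_rot: [0.001, 0.981, 0.194, 0.008]
ft_force: [-4.7, 2.7, -2.3]
opening: -0.002
```

```bash
python3 - <<'E'
from jig import *
toward(27,32);rf()
E
```

```text
t 17.975 tcp jig [30.2 49.4] z 63.8 yaw err deg -0.02 F jig [-3.3  4.3] -2.3 op -0.0
world delta [  3.6 -17.3]
rotfix deg [-0.12  0.95  0.02]
```

Emit:
apply_moves(motion=[[0, 0, 0, 0.8, -3.5, 0, 0], [0, 0, 0, 0.8, -3.5, 0, 0], [0, 0, 0, 0.8, -3.5, 0, 0], [0, 0, 0, 0.8, -3.5, 0, 0]])

```text
clock: 18.48
tool_pos: [0.5548, 0.151, 0.0635]
ee_rot: [0.0, 0.981, 0.194, 0.008]
ft_force: [-2.4, 1.5, -2.3]
opening: 0.001
```

```bash
python3 - <<'E'
from jig import *
toward(27,32);rf()
E
```

```text
t 18.475 tcp jig [27.5 34.9] z 63.5 yaw err deg 0.0 F jig [-1.6  2.3] -2.3 op 0.0
world delta [ 0.6 -2.9]
rotfix deg [-0.15  0.86 -0.  ]
```

Emit:
apply_moves(motion=[[0, 0, 0, 0.8, -2, 0, 0], [0, 0, 0, 0.8, -2, 0, 0], [0, 0, 0, 0.6, -1.5, 0, 0]])

```text
clock: 18.85
tool_pos: [0.557, 0.1458, 0.0635]
ee_rot: [-0.0, 0.981, 0.194, 0.008]
ft_force: [-6.2, 10.2, -0.8]
opening: -0.003
```

```bash
python3 - <<'E'
from jig import *
toward(27,32)
E
```

```text
t 18.85 tcp jig [27.6 29.2] z 63.5 yaw err deg 0.02 F jig [-1.8 11.7] -0.8 op -0.0
world delta [-1.6  2.3]
```

Force rose to 12 N at the expected place: the stop. I'll press one more row, back off, raise and look.

Emit:
apply_moves(motion=[[0, 0, 0, 0.8, -2, 0, 0], [0, 0, 0, 0, 0, 0, 0], [0, 0, 0, -5, 12, 0, 0], [0, 0, 0, -4, 10, 0, 0], [0, 0, 0, 0, 0, 45, 0], [0, 0, 0, 0, 0, 50, 0], [0, 0, 0, 30, -45, 30, 0], [0, 0, 0, 35, -50, 0, 0], [0, 0, 0, 35, -55, 0, 0], [0, 0, 0, 0, -50, 0, 0], [0, 0, 0, 0, 0, 0, 0], [0, 0, 0, 0, 0, 0, 0]])

```text
clock: 20.35
tool_pos: [0.6468, -0.027, 0.1929]
ee_rot: [-0.001, 0.98, 0.199, 0.008]
ft_force: [-0.4, 0.2, -2.9]
opening: -0.001
```

```bash
python3 - <<'E'
from jig import *
tj()
c=viewer.camera('wrist');crop(c,'pics/w15.png',0,0,512,384,1.5)
c=viewer.camera('top');crop(c,'pics/t15.png',165,130,295,230,6)
E
```

```text
t 20.35 tcp jig [  44.8 -164.8] z 192.9 yaw err deg 0.54 F jig [-0.3  0.3] -2.9 op -0.0
```

View pics/w15.png

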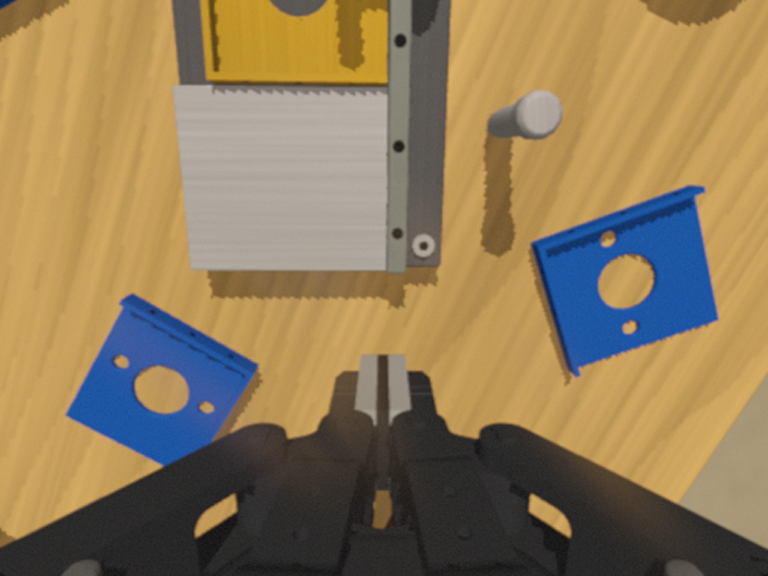

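View pics/t15.png

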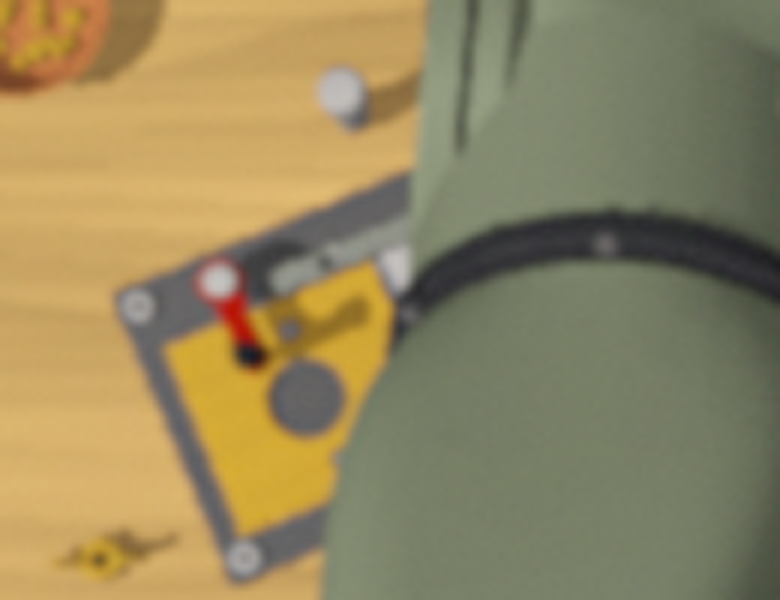

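Emit:
apply_moves(motion=[[0, 0, 0, -25, 40, 10, 0], [0, 0, 0, -25, 40, 10, 0], [0, 0, 0, 0, 0, 0, 0], [0, 0, 0, 0, 0, 0, 0]])

```text
clock: 20.95
tool_pos: [0.5946, 0.0593, 0.2134]
ee_rot: [-0.002, 0.979, 0.201, 0.009]
ft_force: [-0.6, 0.3, -2.9]
opening: 0.004
```

```bash
python3 - <<'E'
from jig import *
tj()
c=viewer.camera('top');W=lambda X,Y,z:(RJ.T@(pts(c,[(X+.5)/6-.5+165],[(Y+.5)/6-.5+130],z)[0][:2]-O)*1e3)
p,k=W(219,281,.06),W(251,355,.086);print(p,k,np.arctan2(k[1]-14,k[0]-66)-1.309,np.arctan2(*(k-p)[::-1])-1.309)
c=viewer.camera('wrist');crop(c,'pics/w16.png',0,0,512,384,1.5)
E
```

```text
t 20.95 tcp jig [ 29.5 -65.1] z 213.4 yaw err deg 0.84 F jig [-0.5  0.5] -2.9 op 0.0
[65.39594198 11.59647929] [24.66356478  8.92267652] -4.3283755774004185 -4.38504351656768
```

View pics/w16.png

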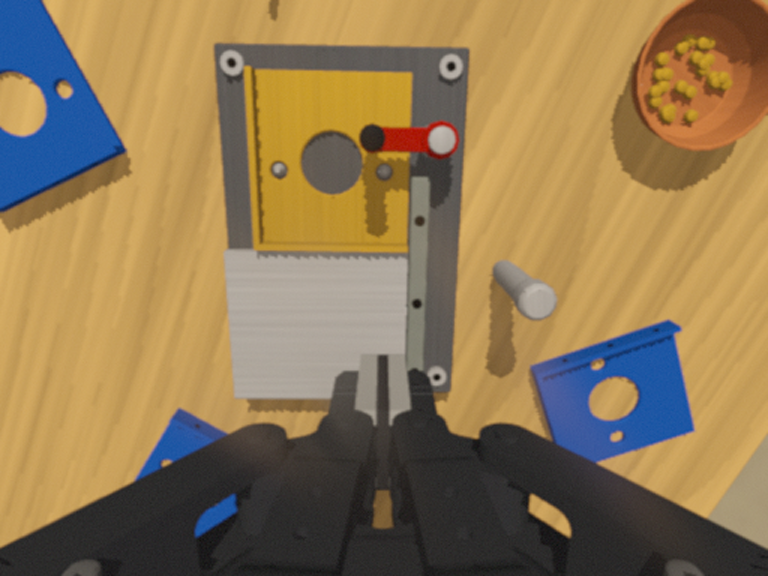

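```bash
python3 - <<'E'
from jig import *
c=viewer.camera('wrist')
for X,Y,z in [(279,170,.024),(384.5,172,.024),(331,162,.024)]: print('hole',W15(c,X,Y,z).round(1))
for X,Y in [(270,95),(395,90),(270,225),(395,230),(230,130),(430,95)]:
    P=pts(c,[X/1.5],[Y/1.5])[0];print((RJ.T@(P[:2]-O)*1e3).round(1),(P[2]*1e3).round(1))
s=observe();print(s['clock'],np.abs(s['dq']).max())
ticket.sign_off()
E
```

```text
hole [-33.7  -8. ]
hole [34.4 -8.3]
hole [-0.1 -2.5]
[-37.3  37. ] 23.5
[40.2 41. ] 25.3
[-41.  -43.8] 23.8
[ 42.2 -46.1] 24.0
[-64.4  16.1] 20.0
[62.5 39. ] 20.6
21.1 0.009924859083697531
the job is handed in; nothing more can be done
```

The foot plate is seated on the jig, the hold-down arm is at its stop, and I handed the job in at 21.1 s of the 64 s allowed.

I pushed the plate square against the fence with shut fingertips. I then slid it along the fence with both fingertips on the tail flange until it dropped over the pins. Last, I pushed the knob round in two strokes until the force rose to about 12 N, then backed the robot well clear.

**Plate height:** its top reads 23.5–25.3 mm above the bench (24 mm expected). The bed around it reads about 20 mm, so the plate lies flat and down.

**Pins:** both pins show inside their holes, and the push force fell to zero when the plate dropped.

**Hold-down arm:** it points across the plate. The top camera gave 1.90–1.96 rad where the stop is 1.833, so that measurement is a little high but agrees with the arm being at its stop.

**Disagreement:** the last wrist picture put the hole centres about 3 mm towards the ledge (jig y of −8 mm instead of −5 mm). I put this down to my jig reference and tilt error: at 4.65 s the fixed pins read about 1.5 mm off the same way, and the large centre hole read 2.5 mm off. I did not measure the hole-to-pin gap any more finely than that.

**Other things on the bench:** none of them looked moved in the pictures, but I did not measure this.

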